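# Open the rolling mill by one turn of its hand wheel

## Robot

A 7-joint arm with a two-finger parallel gripper is mounted at the origin on a cart in front of the work surface, level with it; the furniture and walls round the work are solid. World frame = base frame: x ahead of the robot, y to its left, z up, the work surface at z = 0. Lengths are in m, angles in rad, forces in N, time in s.
With the tool pointing down it reaches from about 0.35 to 0.9 m from the base axis. Payload 8.1 kg.
Tool frame: the origin (TCP) lies at the very end of the fingers, on their centre line; the grasp point (between the pads) lies 19 mm behind it (arm.grip_depth is the distance from the TCP to the grasp point, in m); x points along the fingers, z is the direction in which the jaws open and shut, and the axes are right-handed (so a half turn about x gives the same grasp; the last joint's range is limited). The gripper opens to 92 mm and grips with 3 to 60 N. Pads are 19 mm wide; open, the fingers measure 130 mm over their backs; the gripper's body (75 mm by 190 mm) begins 47 mm behind the grasp point.
Start: joints at [-1.359, 0.434, 0.025, 1.573, -0.012, 1.134, -0.075], TCP at [0.194, 0.594, 0.227] pointing down, gripper open.
Joint ranges: [-2.62, 2.62], [-0.44, 2.09], [-1.27, 1.32], [0.08, 2.57], [-1.32, 4.46], [0.12, 2], [-2.74, 2.74]. Speed limits (rad/s): [2.22, 2.22, 3.01, 3.01, 3.14, 3.14, 3.14].

## Interface

Orientations are given as a rotation vector (axis times angle).
In Python, from cell import status, cams, arm gives the robot as it stands. The module is installed in compiled form; this text tells all that it offers.
- The arm moves only by the tool step_arm, never from a script. Its argument "rows" is a list of rows, each a list of 7 numbers: the gripper command: -1 is fully open, 1 is shut, values between are in proportion, then the shift along the tool's x, y, z as a fraction of full scale, then the turn, a rotation vector about the tool's x, y, z as a fraction of full scale. In form: [[grip, x, y, z, rx, ry, rz], ...]. A call has 1 to 12 rows; each row is the pose to reach, as a shift and turn from the pose commanded when the call began, along the tool's axes at that moment; what a row does not reach only later rows make up. Full scale, the value 1, is 80 cm for a shift and 60 degrees for a turn. A row lasts 1/12 s, in which the tool goes at most 41.7 mm and 7.16 degrees, less where a joint would pass 70% of its speed; a pose out of reach is approached as far as the arm can. A call with a number of a shift or a turn outside -1 to 1 is refused whole. A call with a gripper value outside its range is refused whole. The fingers move at their own pace and stop on an object; "newtons" is the grip in N (left out, the last holds). Time passes only in rows, so rows that repeat a pose let the fingers close. It gives the time, the measured TCP pose, the force and the opening at its end, in the units of the state.
- status.observe(): the state, without advancing time (a new reading comes with each control period).
- cams.get_image(name): name is "scene" or "top" or "wrist"; returns a dict with "pixels" (384x512x3 uint8, red, green, blue), "range_z" (384x512 float32, m along the optical axis (not along the pixel's ray), 0 where there is no reading), "camera_matrix" (3x3 intrinsics, pixels), "eye" and "attitude" of the camera in the world; the wrist camera has in their place "tool_from_camera" (4x4, takes a point from camera to tool coordinates, whose origin is the TCP and whose axes are the tool frame's). Camera axes: x right, y down, z forward; pixel columns grow to the right and rows downward; lengths in m; the calibration is good to about 2 mm. A picture is of the moment at which its call begins: read the wrist's pose just before it.
- arm.sign_off(): hands the job in, once; it reports no verdict.
The state is a dict: "clock": time; "joints": joint angles; "dq": joint speeds; "joint_efforts": joint torques, N m; "position": TCP position; "ee_rot": TCP orientation; "force": force on the tool from outside, world axes, zero at the start; "ft_torque": the same for the moment, N m; "width": opening from 0.0 (shut) to 1.0 (fully open).
Only numpy, scipy, OpenCV 4.12 (cv2) and the standard library are available. Lean on these libraries where they do the work, as an engineer would, in place of code of your own. Each camera call takes 0.05 s, during which the arm holds its last target.

## Task

Open the rollers of the small bench rolling mill by exactly one turn of its screw: with closed fingertips against the side of the upright handle on the hand wheel, push the wheel anticlockwise (seen from above) once round, until the handle stands again where it started. Only push the handle, do not take it between the fingers; leave everything else on the bench where it is, and finish clear of the mill.

Things in the scene. Friction and masses are not known exactly. Their poses are not given: they have to be found in the camera images.
- mill_wheel (a joint): Angle (rad) of the mill's hand wheel about its vertical axis, growing anticlockwise seen from above; one turn is 6.28. It starts anywhere from -2.3 to 2.3. At 0 the handle lies toward the mill's own +x. It turns freely for more than a full turn either way without stops, needs about 1.5 to 2.5 N at the handle, and stays where it is left. The upper roller rises 3 mm a turn.
- wheel_hub (a point): Centre of the hand wheel, on its axis, in the middle plane of the rim, 152 mm above the bench; fixed to the mill, not turning. The wheel is dark steel, 143 mm over the rim, three spokes; rim bar 13 mm thick, so the rim's top is 6.5 mm above this point. The hub's nut reaches 18 mm above it.
- spoke_handle: Upright dark wooden handle on the wheel's rim at the end of one spoke, 18 mm thick, vertical, 65 mm from the wheel's axis. Its origin lies on the handle's centre line in the middle plane of the rim (152 mm above the bench); the steel collar reaches 10 mm above that and the wood from there to 55 mm above it (207 mm above the bench). It may spin on its own pin as it is pushed; z is up.
- mill: Small grey bench rolling mill, fixed to the bench: foot 150 mm (x) by 124 mm (y), two rollers across its y, bridge top at 129 mm, with the hand wheel lying level above it. Origin under the middle of the foot, on the bench, straight below the wheel's axis. z is up.
- pliers_flat: Loose flat-nose pliers, 35 x 129 x 11 mm, lying beside the mill; must stay. Origin under the middle.
- brass_weight_1: Loose brass weight, 32 mm wide, 30 mm tall, standing behind the mill; must stay. Origin under the middle.
- oil_vial: Loose small square glass vial with a dark cap, 30 x 34 mm, 64 mm tall, standing behind the mill; must stay. Origin under the middle.
- brass_lid: Loose round brass lid, 80 mm wide, 17 mm tall, lying to the left of the mill; must stay. Origin under the middle.
- thread_spool: Loose spool of white thread, 33 mm wide, 31 mm tall, standing in front of the mill; must stay.

How it is judged:
On the way:
1. the handle has been pushed anticlockwise round to the far side of the wheel, more than 120 mm from where it started, and a finger is pushing it (distance of spoke_handle from where it was at the start of the episode above 0.12 m and value of joint mill_wheel above 0 rad and contact force between the fingers and spoke_handle above 0.2 N), for 0.05 s.
At the end, for the whole second after the job is handed in: The wheel has turned anticlockwise one whole turn from its start, not none and not two: the handle stands within 12 mm of where it started (about 10 degrees), the wheel is at rest, and all loose things lie within 20 mm of where they were (distance of spoke_handle from where it was at the start of the episode below 0.012 m and value of joint mill_wheel between 3.5 and 9 rad and velocity of joint mill_wheel between -0.05 and 0.05 rad/s and distance of each of pliers_flat, brass_weight_1, oil_vial, brass_lid, thread_spool from where it was at the start of the episode below 0.02 m); the robot touches nothing.
It fails at once if the handle is taken between the fingers, or pressed from on top, instead of being pushed at its side (horizontal distance between the grasp point and spoke_handle below 0.012 m and contact force between the fingers and spoke_handle above 0.3 N).
It fails at once if the wheel is turned far past one turn, or far the wrong way (value of joint mill_wheel above 9.4 rad or value of joint mill_wheel below -3 rad).
It fails at once if a loose thing on the bench is shifted by more than 20 mm (distance of any of pliers_flat, brass_weight_1, oil_vial, brass_lid, thread_spool from where it was at the start of the episode above 0.02 m).
It also fails if it takes over 56 s, if anything falls off the work surface, if the arm or the gripper's body presses on something with over 40 N, if the wrist force passes 120 N, or if a joint passes its speed limit or range.

## Working session

There is one attempt and no reset: what is moved stays moved. The work goes in short steps, Python scripts to look and compute and a tool call to move; the robot and the scene stay as the last step left them, time stands still between calls to the robot, and variables do not carry over. Pictures are saved under pics/ and viewed, and the job is handed in when it is done.

Besides the shell and the picture viewer there is one more tool, called after ">>>" as name(argument=value, ...) on one line, values as JSON. step_arm: Moves the arm, as the interface text tells. Its arguments: {"type":"object","properties":{"rows":{"type":"array","items":{"type":"array","items":{"type":"number"}}},"newtons":{"type":"number"}},"required":["rows"]}

```bash
mkdir -p pics; python3 - <<'E'
from cell import status,cams,arm
import cv2,numpy as np
s=status.observe();print({k:np.round(v,4) for k,v in s.items()},arm.grip_depth)
for n in("scene","top"):
    d=cams.get_image(n);cv2.imwrite(f"pics/{n}0.png",d["pixels"][:,:,::-1]);np.savez(f"{n}0.npz",**d);print(n,d["eye"],d["attitude"],d["camera_matrix"])
E
```

```text
{'clock': np.float64(0.0), 'joints': array([-1.3586,  0.4352,  0.025 ,  1.5741, -0.0116,  1.134 , -0.0751]), 'dq': array([-0.0012, -0.0009, -0.0008,  0.0002,  0.0001, -0.0023,  0.0011]), 'joint_efforts': array([-2.00000e-04, -6.67852e+01,  9.84900e-01, -3.14450e+01,
       -6.04000e-02,  4.33000e-02,  2.00000e-04]), 'position': array([0.1934, 0.5938, 0.2259]), 'ee_rot': array([-0.9752,  1.3431,  0.9735]), 'force': array([ 0.419 , -0.1604, -0.487 ]), 'ft_torque': array([-0.0057, -0.0237,  0.0315]), 'width': np.float64(1.0018)} 0.0188
scene [ 0.10070428 -0.16699998  0.67169453] [-2.14273623  0.71855185 -0.3301642 ] [[399.04724571   0.         255.95936014]
 [  0.         399.04724571 195.23182405]
 [  0.           0.           1.        ]]
top [0.42088792 0.37416386 1.05914325] [-2.20463446  2.14290831 -0.07985418] [[459.70344832   0.         255.40494278]
 [  0.         459.70344832 192.03957636]
 [  0.           0.           1.        ]]
```

View pics/scene0.png

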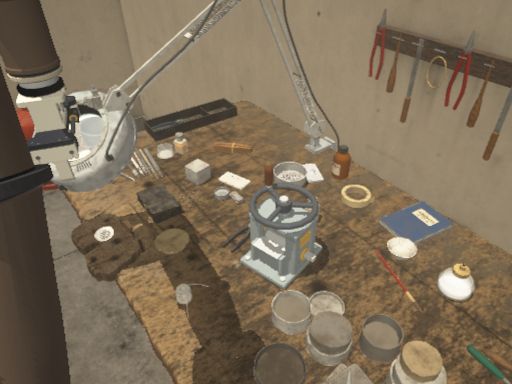

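View pics/top0.png

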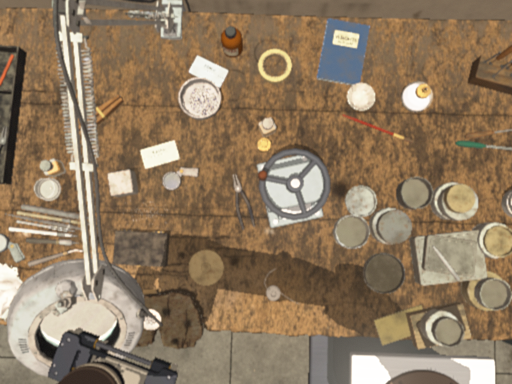

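```bash
cat > h.py <<'E'
import numpy as np,cv2
from scipy.spatial.transform import Rotation as R
def pts(d):
    K=d["camera_matrix"];z=d["range_z"];v,u=np.mgrid[:384,:512]
    p=np.stack([(u-K[0,2])/K[0,0]*z,(v-K[1,2])/K[1,1]*z,z],-1)
    return p@R.from_rotvec(d["attitude"]).as_matrix().T+d["eye"]
def ray(d,u,v,h):
    K=d["camera_matrix"];r=R.from_rotvec(d["attitude"]).as_matrix()@np.array([(u-K[0,2])/K[0,0],(v-K[1,2])/K[1,1],1]);e=d["eye"]
    return e+r*(h-e[2])/r[2]
E
python3 - <<'E'
from h import *
for n in("top","scene"):
    d=dict(np.load(n+"0.npz"));p=pts(d)
    x,y,z=p[...,0],p[...,1],p[...,2]
    near=(d["range_z"]>0)&(abs(x-.4)<.15)&(abs(y-.29)<.15)
    for lo,hi in((.145,.163),(.165,.175),(.18,.215)):
        m=near&(z>lo)&(z<hi);q=p[m]
        print(n,lo,m.sum(),np.median(q,0).round(4),q.min(0).round(4),q.max(0).round(4))
    m=near&(z>.145)&(z<.163);q=p[m][:,:2]
    (c,r)=cv2.minEnclosingCircle(q.astype(np.float32));print(c,r)
    v,u=np.where(near&(z>.18)&(z<.215));print(u.min(),u.max(),v.min(),v.max()) if len(u) else 0
d=dict(np.load("top0.npz"))
print(ray(d,295,184,.17),ray(d,263,176,.207))
im=d["pixels"][130:240,210:345,::-1];cv2.imwrite("pics/topz.png",cv2.resize(im,None,fx=5,fy=5,interpolation=cv2.INTER_CUBIC))
d=dict(np.load("scene0.npz"));im=d["pixels"][150:290,210:345,::-1];cv2.imwrite("pics/scz.png",cv2.resize(im,None,fx=4,fy=4,interpolation=cv2.INTER_CUBIC))
E
```

```text
top 0.145 1207 [0.4906 0.2983 0.1585] [0.4434 0.2372 0.1467] [0.5498 0.3779 0.1629]
top 0.165 136 [0.5135 0.3079 0.1682] [0.4995 0.2807 0.165 ] [0.5496 0.3799 0.1744]
top 0.18 76 [0.524  0.3723 0.205 ] [0.517  0.3646 0.1835] [0.5327 0.38   0.2098]
(0.5142334699630737, 0.3077397644519806) 0.07099389284849167
258 266 171 180
scene 0.145 1149 [0.498  0.2932 0.1554] [0.4423 0.2366 0.1453] [0.5499 0.3746 0.163 ]
scene 0.165 72 [0.5174 0.3112 0.1684] [0.5053 0.2987 0.1654] [0.5333 0.376  0.1749]
scene 0.18 103 [0.5214 0.3664 0.1952] [0.5152 0.3617 0.1802] [0.5322 0.3786 0.2061]
(0.513089656829834, 0.30678606033325195) 0.07129812985658646
264 272 166 179
[0.51293202 0.30771184 0.17      ] [0.52243405 0.37042793 0.207     ]
```

View pics/topz.png

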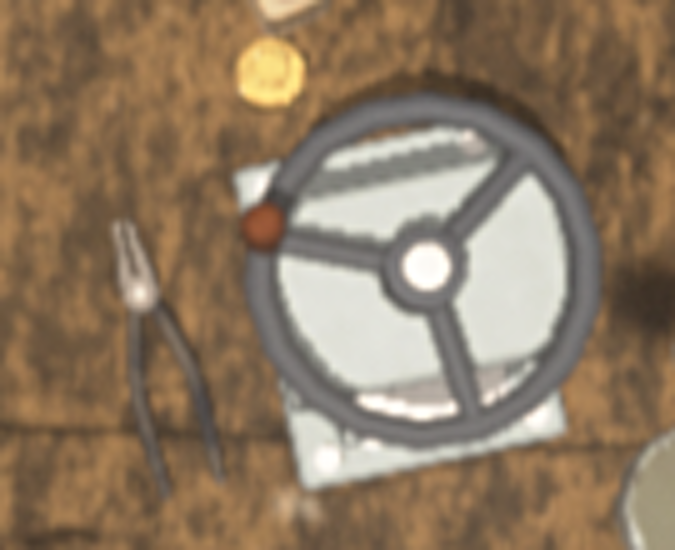

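View pics/scz.png

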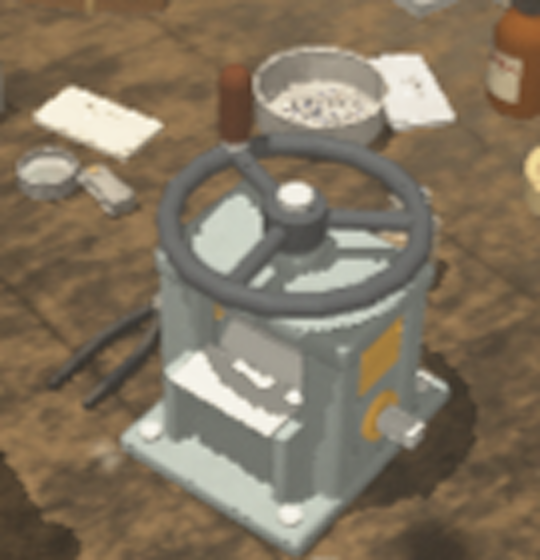

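```bash
python3 - <<'E'
from h import *
from cell import status
s=status.observe();M=R.from_rotvec(s["ee_rot"]).as_matrix();print(M.round(3))
for n in("top","scene"):
    d=dict(np.load(n+"0.npz"));p=pts(d);im=d["pixels"].astype(int)
    x,y,z=p[...,0],p[...,1],p[...,2]
    m=(im[...,0]>1.7*im[...,2])&(z>.165)&(z<.22)&(abs(x-.513)<.1)&(abs(y-.307)<.1)
    v,u=np.where(m);print(n,len(u),u.mean(),v.mean(),p[m].mean(0),p[m].min(0),p[m].max(0))
d=dict(np.load("scene0.npz"))
z=d["range_z"];p=pts(d)
# lamp / high things
d=dict(np.load("top0.npz"));p=pts(d)
m=(d["range_z"]>0)&(p[...,2]>.25)
v,u=np.where(m);q=p[m]
for a in range(0,512,40):
    for b in range(0,384,40):
        k=(u//40==a//40)&(v//40==b//40)
        if k.sum()>20: print(a,b,q[k].min(0).round(2),q[k].max(0).round(2))
c=np.array([.5135,.3072])
for h in(np.array([.5228,.3713]),):
    print(np.linalg.norm(h-c),np.degrees(np.arctan2(*(h-c)[::-1])))
E
```

```text
[[-0.    -0.951  0.31 ]
 [-0.001  0.31   0.951]
 [-1.    -0.    -0.001]]
top 66 261.9848484848485 174.95454545454547 [0.52460563 0.3723794  0.20478698] [0.51724085 0.3647913  0.17229204] [0.53267005 0.37995898 0.20982462]
scene 147 267.86394557823127 175.08163265306123 [0.52176237 0.36729013 0.18792212] [0.51506009 0.36168938 0.1655311 ] [0.53327495 0.37863473 0.20610427]
0 240 [0.33 0.74 0.27] [0.34 0.76 0.29]
0 280 [0.26 0.73 0.26] [0.33 0.8  0.31]
0 320 [0.19 0.73 0.25] [0.27 0.8  0.3 ]
0 360 [0.17 0.74 0.25] [0.19 0.78 0.26]
40 0 [0.64 0.6  0.49] [0.7  0.63 0.55]
40 40 [0.6  0.61 0.46] [0.66 0.64 0.54]
40 80 [0.56 0.61 0.44] [0.61 0.65 0.51]
40 120 [0.51 0.62 0.41] [0.56 0.65 0.47]
40 160 [0.46 0.62 0.41] [0.51 0.65 0.44]
40 240 [0.33 0.67 0.26] [0.36 0.74 0.3 ]
40 280 [0.26 0.66 0.25] [0.33 0.74 0.34]
40 320 [0.19 0.65 0.25] [0.26 0.75 0.34]
40 360 [0.18 0.59 0.25] [0.23 0.74 0.5 ]
80 0 [0.65 0.59 0.35] [0.77 0.62 0.53]
80 40 [0.61 0.6  0.45] [0.66 0.62 0.51]
80 80 [0.56 0.6  0.43] [0.62 0.62 0.48]
80 120 [0.51 0.6  0.4 ] [0.57 0.63 0.47]
80 160 [0.46 0.61 0.37] [0.52 0.63 0.44]
80 200 [0.4  0.61 0.33] [0.46 0.64 0.41]
80 240 [0.33 0.6  0.25] [0.4  0.68 0.38]
80 280 [0.27 0.6  0.25] [0.34 0.67 0.35]
80 320 [0.2  0.59 0.25] [0.25 0.66 0.39]
80 360 [0.2  0.56 0.28] [0.24 0.65 0.49]
120 0 [0.74 0.58 0.25] [0.83 0.63 0.36]
120 280 [0.27 0.54 0.25] [0.34 0.61 0.32]
120 320 [0.21 0.53 0.27] [0.27 0.59 0.33]
120 360 [0.18 0.52 0.3 ] [0.22 0.58 0.42]
160 360 [0.18 0.49 0.3 ] [0.21 0.53 0.34]
0.0647711355466307 81.74479788936941
```

>>> step_arm(rows=[[-1,0,-0.016,-0.05,0,0,0],[-1,0,-0.032,-0.1,0,0,0],[-1,0,-0.048,-0.15,0,0,0],[-1,0,-0.065,-0.2,0,0,0],[1,-0.02,-0.081,-0.25,0,0,0],[1,-0.04,-0.081,-0.25,0,0,0],[1,-0.074,-0.081,-0.25,0,0,0],[1,-0.074,-0.081,-0.25,0,0,0]], newtons=20)

```text
clock: 0.77
position: [0.194, 0.385, 0.2901]
ee_rot: [-0.97, 1.337, 0.976]
force: [0.3, 1.4, 0.7]
width: 0.758
```

```bash
python3 - <<'E'
from cell import status
import numpy as np
s=status.observe();print({k:np.round(s[k],4) for k in("clock","joints","position","ee_rot","force","width")})
E
```

```text
{'clock': np.float64(0.7667), 'joints': array([-1.2604,  0.056 ,  0.0342,  1.9195, -0.0022,  1.1598,  0.0296]), 'position': array([0.194 , 0.385 , 0.2901]), 'ee_rot': array([-0.9696,  1.3369,  0.9757]), 'force': array([0.2672, 1.4276, 0.6965]), 'width': np.float64(0.7576)}
```

>>> step_arm(rows=[[1,0,-0.04,0.011,0.1,0,0],[1,0,-0.08,0.022,0.2,0,0],[1,0,-0.12,0.034,0.3,0,0],[1,0,-0.16,0.045,0.4,0,0],[1,0,-0.2,0.056,0.5,0,0],[1,0,-0.24,0.068,0.6,0,0],[1,0,-0.28,0.079,0.7,0,0],[1,0,-0.32,0.09,0.8,0,0],[1,0,-0.36,0.102,0.9,0,0],[1,0,-0.4,0.113,1,0,0],[1,0,-0.43,0.121,1,0,0],[1,0,-0.45,0.127,1,0,0]])

```text
clock: 1.77
position: [0.5695, 0.3681, 0.2846]
ee_rot: [-0.164, 1.565, 0.16]
force: [0.4, -0.7, -0.9]
width: 0.005
```

>>> step_arm(rows=[[1,0,0,0,0.1,0,0],[1,0,0,0,0.2,0,0],[1,0,0,0,0.3,0,0],[1,0,0,0,0.33,0,0],[1,0,0,0,0.33,0,0]])

```text
clock: 2.18
position: [0.5668, 0.3693, 0.285]
ee_rot: [0.108, 1.569, -0.109]
force: [-1.0, -0.4, -1.0]
width: 0.007
```

```bash
cat >> h.py <<'E'
def st():
    from cell import status
    s=status.observe();print({k:np.round(s[k],4) for k in("clock","joints","position","force","width")})
    M=R.from_rotvec(s["ee_rot"]).as_matrix();print(M.round(3),"psi",np.degrees(np.arctan2(M[1,2],M[0,2])))
    return s,M
E
python3 - <<'E'
from h import *
from cell import cams
s,M=st()
for n in("top","wrist","scene"):
    d=cams.get_image(n);cv2.imwrite(f"pics/{n}1.png",d["pixels"][:,:,::-1]);np.savez(f"{n}1.npz",**d)
E
```

```text
{'clock': np.float64(2.1833), 'joints': array([-0.9375,  0.5072,  0.4619,  1.37  , -0.2251,  1.3174, -0.6077]), 'position': array([0.5668, 0.3693, 0.285 ]), 'force': array([-0.9621, -0.4283, -0.9804]), 'width': np.float64(0.0069)}
[[-0.001  0.138  0.99 ]
 [-0.001  0.99  -0.138]
 [-1.    -0.001 -0.001]] psi -7.916262720740376
```

View pics/wrist1.png

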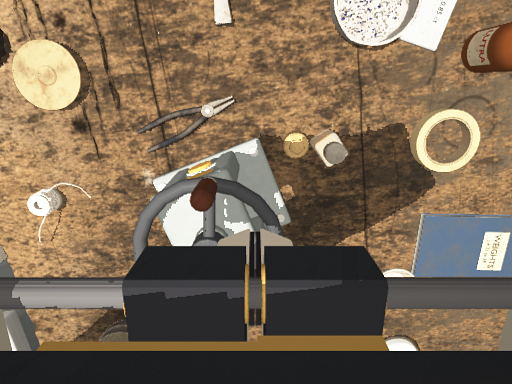

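View pics/scene1.png

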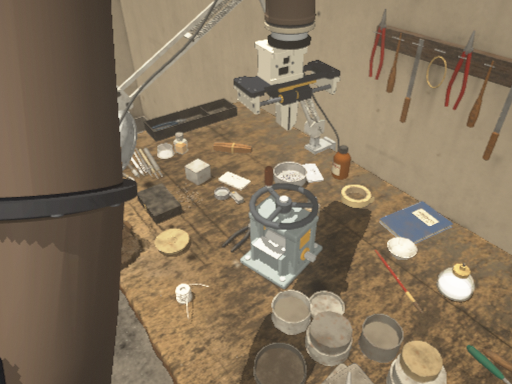

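View pics/top1.png

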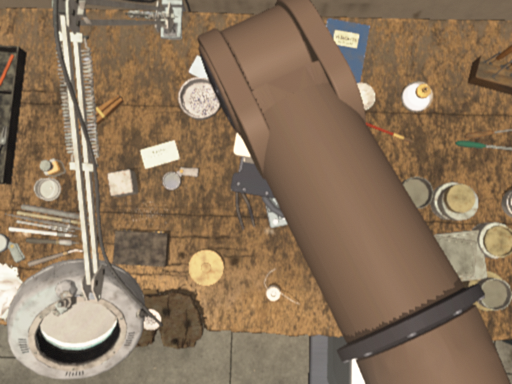

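```bash
python3 - <<'E'
from h import *
d=dict(np.load("wrist1.npz"));K=d["camera_matrix"];z=d["range_z"];v,u=np.mgrid[:384,:512]
p=np.stack([(u-K[0,2])/K[0,0]*z,(v-K[1,2])/K[1,1]*z,z],-1);T=d["tool_from_camera"]
q=p@T[:3,:3].T+T[:3,3]
print(T.round(3))
for uv in((180,300),(180,255),(235,238),(240,238),(250,238),(258,238),(262,238),(285,240),(270,238),(330,300),(60,295),(203,192),(203,183),(255,260),(200,345),(230,243)):
    print(uv,q[uv[1],uv[0]].round(4))
from scipy.spatial.transform import Rotation
s=np.array([0.5668,0.3693,0.285]);M=np.array([[-.001,.138,.99],[-.001,.99,-.138],[-1,-.001,-.001]])
w=q@M.T+s
m=(w[...,2]>.19)&(w[...,2]<.215)&(z>0)&(abs(w[...,0]-.52)<.03)&(abs(w[...,1]-.37)<.03)
print(m.sum(),w[m].mean(0),w[m].min(0),w[m].max(0))
m=(w[...,2]>.165)&(w[...,2]<.215)&(z>0)&(abs(w[...,0]-.52)<.03)&(abs(w[...,1]-.37)<.03)
print(m.sum(),w[m].min(0),w[m].max(0))
im=d["pixels"][160:320,120:390,::-1];cv2.imwrite("pics/wz.png",cv2.resize(im,None,fx=2.9,fy=2.9))
E
```

```text
[[ 0.    -0.291  0.957 -0.158]
 [-0.    -0.957 -0.291  0.079]
 [ 1.    -0.    -0.001  0.001]
 [ 0.     0.     0.     1.   ]]
(180, 300) [-0.0895  0.0316 -0.0166]
(180, 255) [-0.0758  0.0358 -0.0192]
(235, 238) [-0.0113  0.0109 -0.0086]
(240, 238) [-0.0108  0.0107 -0.0063]
(250, 238) [-0.0065  0.0087 -0.0017]
(258, 238) [-0.0091  0.0099  0.0021]
(262, 238) [-0.0104  0.0105  0.004 ]
(285, 240) [-0.0125  0.0105  0.0145]
(270, 238) [-0.0113  0.011   0.0077]
(330, 300) [-0.0895  0.0316  0.0179]
(60, 295) [-0.0825  0.0282 -0.0485]
(203, 192) [ 0.084   0.0039 -0.0376]
(203, 183) [ 0.1024  0.0056 -0.0402]
(255, 260) [-0.0194  0.0039  0.0007]
(200, 345) [-0.0928  0.0219 -0.0119]
(230, 243) [-0.0159  0.0106 -0.0106]
493 [0.52825788 0.37366554 0.20223581] [0.51837717 0.36359346 0.19001095] [0.53573697 0.38059845 0.20781202]
673 [0.51837717 0.36359346 0.16520237] [0.53573697 0.38059845 0.20781202]
```

View pics/wz.png

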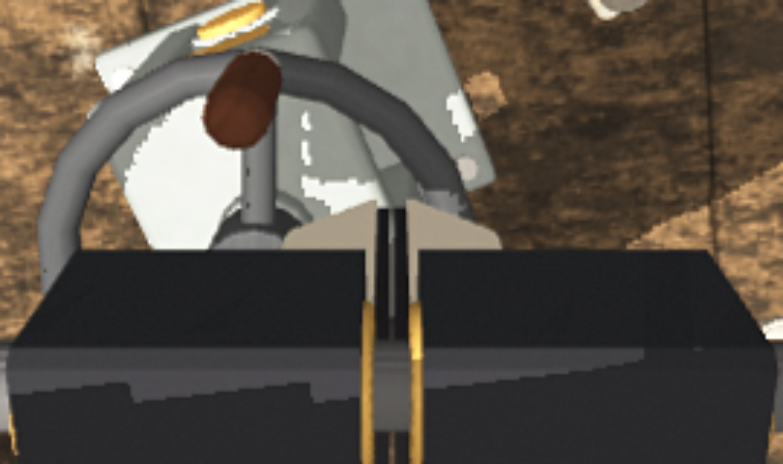

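>>> step_arm(rows=[[1,0.03,-0.004,0,0,0,0],[1,0.07,-0.004,0,0,0,0],[1,0.11,-0.004,0,0,0,0],[1,0.14,-0.004,0,0,0,0],[1,0.15,-0.004,0,0,0,0],[1,0.15,-0.004,0,0,0,0]])

```text
clock: 2.83
position: [0.5653, 0.3654, 0.1637]
ee_rot: [0.105, 1.571, -0.109]
force: [0.5, -0.7, 0.3]
width: 0.005
```

```bash
python3 - <<'E'
from h import *
from cell import cams
s,M=st()
for n in("wrist","scene"):
    d=cams.get_image(n);im=d["pixels"][:,:,::-1]
    if n=="scene": im=cv2.resize(im[60:260,210:370],None,fx=3.6,fy=3)
    cv2.imwrite(f"pics/{n}2.png",im);np.savez(f"{n}2.npz",**d)
E
```

```text
{'clock': np.float64(2.8333), 'joints': array([-0.9195,  0.589 ,  0.4261,  1.5404, -0.264 ,  1.0738, -0.5655]), 'position': array([0.5653, 0.3654, 0.1637]), 'force': array([ 0.4857, -0.687 ,  0.3132]), 'width': np.float64(0.005)}
[[-0.003  0.136  0.991]
 [-0.002  0.991 -0.136]
 [-1.    -0.003 -0.003]] psi -7.793899994473708
```

View pics/scene2.png

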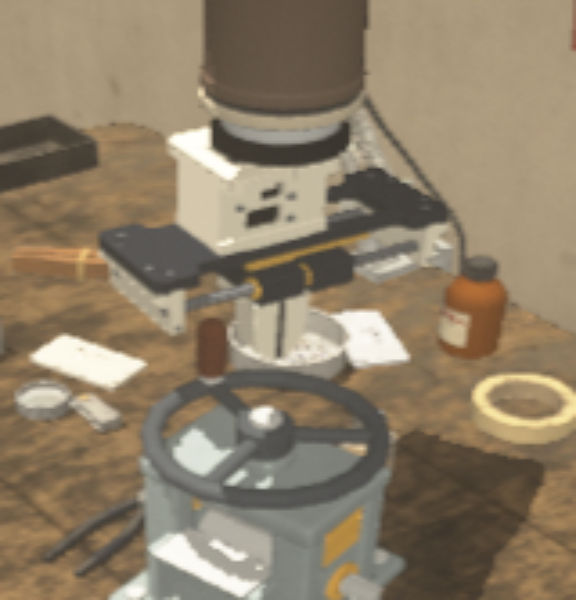

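View pics/wrist2.png

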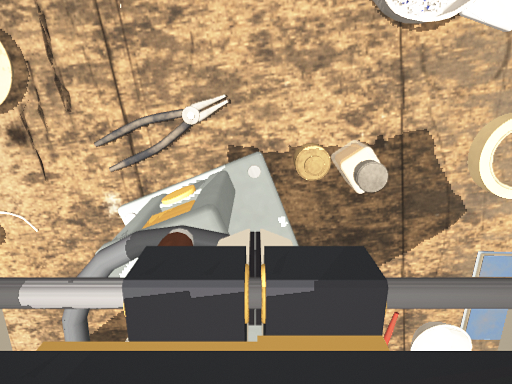

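>>> step_arm(rows=[[1,0,0,-0.006,0,0,0],[1,0,0,-0.012,0,0,0],[1,0,0,-0.017,0,0,0],[1,0,0,-0.02,0,0,0],[1,0,0,-0.02,0,0,0]])

```text
clock: 3.35
position: [0.5504, 0.3688, 0.1668]
ee_rot: [0.108, 1.567, -0.106]
force: [0.0, 0.4, -0.5]
width: 0.008
```

```bash
python3 - <<'E'
from h import *
s,M=st()
c=np.array([.5137,.3075])
t=np.array(s["position"][:2]);print((np.append(c-t,0)@M).round(4))
for A in(50,):
  for i in range(1,13):
    f=np.radians(A*i/12);y,z=65,28
    print(i,round((y*(np.cos(f)-1)+z*np.sin(f))/800,4),round((-y*np.sin(f)+z*(np.cos(f)-1))/800,4),round(-A*i/12/60,4))
E
```

```text
{'clock': np.float64(3.35), 'joints': array([-0.9438,  0.5658,  0.4279,  1.5725, -0.2587,  1.0583, -0.5836]), 'position': array([0.5504, 0.3688, 0.1668]), 'force': array([ 0.0499,  0.3626, -0.4844]), 'width': np.float64(0.0077)}
[[ 0.001  0.136  0.991]
 [ 0.001  0.991 -0.136]
 [-1.     0.001  0.001]] psi -7.797092079775076
[-0.0001 -0.0657 -0.028 ]
1 0.0023 -0.006 -0.0694
2 0.0042 -0.0121 -0.1389
3 0.0056 -0.0184 -0.2083
4 0.0066 -0.0248 -0.2778
5 0.0071 -0.0312 -0.3472
6 0.0072 -0.0376 -0.4167
7 0.0068 -0.044 -0.4861
8 0.0059 -0.0504 -0.5556
9 0.0045 -0.0567 -0.625
10 0.0027 -0.0629 -0.6944
11 0.0005 -0.0689 -0.7639
12 -0.0022 -0.0747 -0.8333
```

>>> step_arm(rows=[[1,0,0.0023,-0.006,-0.069,0,0],[1,0,0.0042,-0.012,-0.139,0,0],[1,0,0.0056,-0.0184,-0.208,0,0],[1,0,0.0066,-0.0248,-0.278,0,0],[1,0,0.0071,-0.0312,-0.347,0,0],[1,0,0.0072,-0.0376,-0.417,0,0],[1,0,0.0068,-0.044,-0.486,0,0],[1,0,0.0059,-0.0504,-0.556,0,0],[1,0,0.0045,-0.0567,-0.625,0,0],[1,0,0.0027,-0.063,-0.694,0,0],[1,0,0.0005,-0.069,-0.764,0,0],[1,0,-0.0022,-0.0747,-0.833,0,0]])

```text
clock: 4.35
position: [0.4916, 0.3752, 0.1666]
ee_rot: [-0.578, 1.49, 0.579]
force: [1.2, 1.6, 1.1]
width: 0.006
```

```bash
python3 - <<'E'
from h import *
from cell import cams
s,M=st()
c=np.array([.5137,.3075])
t=np.array(s["position"][:2]);print((np.append(c-t,0)@M).round(4))
for n in("scene",):
    d=cams.get_image(n);im=d["pixels"][:,:,::-1]
    if n=="scene": im=cv2.resize(im[60:260,210:370],None,fx=3.6,fy=3)
    cv2.imwrite(f"pics/{n}3.png",im)
E
```

```text
{'clock': np.float64(4.35), 'joints': array([-0.8771,  0.477 ,  0.2012,  1.6781, -0.1096,  0.9955,  0.1011]), 'position': array([0.4916, 0.3752, 0.1666]), 'force': array([1.2373, 1.6102, 1.0516]), 'width': np.float64(0.0062)}
[[ 0.002 -0.674  0.739]
 [ 0.001  0.739  0.674]
 [-1.    -0.     0.002]] psi 42.36020350528498
[-0.0001 -0.0649 -0.0293]
```

View pics/scene3.png

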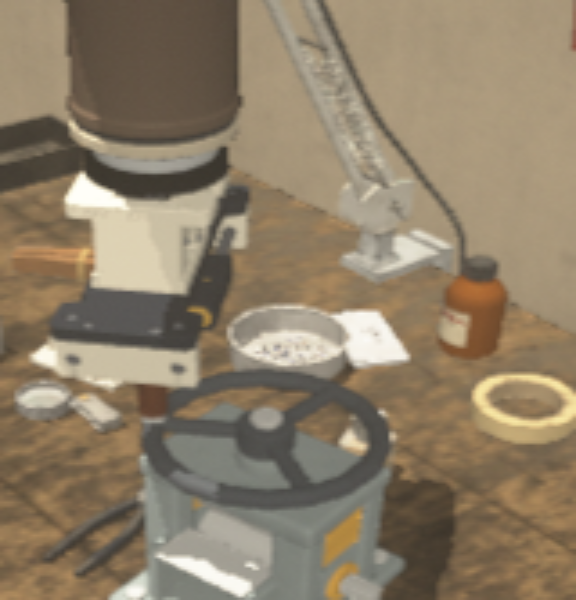

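>>> step_arm(rows=[[1,0,0.0023,-0.006,-0.069,0,0],[1,0,0.0042,-0.012,-0.139,0,0],[1,0,0.0056,-0.0184,-0.208,0,0],[1,0,0.0066,-0.0248,-0.278,0,0],[1,0,0.0071,-0.0312,-0.347,0,0],[1,0,0.0072,-0.0376,-0.417,0,0],[1,0,0.0068,-0.044,-0.486,0,0],[1,0,0.0059,-0.0504,-0.556,0,0],[1,0,0.0045,-0.0567,-0.625,0,0],[1,0,0.0027,-0.063,-0.694,0,0],[1,0,0.0005,-0.069,-0.764,0,0],[1,0,-0.0022,-0.0747,-0.833,0,0]])

```text
clock: 5.4
position: [0.4481, 0.3339, 0.1664]
ee_rot: [-1.237, 1.189, 1.238]
force: [-0.0, 1.5, 1.8]
width: 0.008
```

```bash
python3 - <<'E'
from h import *
from cell import cams
s,M=st()
c=np.array([.5137,.3075])
t=np.array(s["position"][:2]);print((np.append(c-t,0)@M).round(4))
for n in("scene",):
    d=cams.get_image(n);im=d["pixels"][:,:,::-1]
    if n=="scene": im=cv2.resize(im[60:260,210:370],None,fx=3.6,fy=3)
    cv2.imwrite(f"pics/{n}4.png",im)
E
```

```text
{'clock': np.float64(5.4), 'joints': array([-0.7269,  0.3867, -0.0116,  1.8132,  0.0047,  0.9405,  0.8697]), 'position': array([0.4481, 0.3339, 0.1664]), 'force': array([-0.0295,  1.5471,  1.7991]), 'width': np.float64(0.0076)}
[[ 0.001 -0.999 -0.039]
 [ 0.001 -0.039  0.999]
 [-1.    -0.001  0.001]] psi 92.24766325803435
[ 0.     -0.0645 -0.0289]
```

View pics/scene4.png

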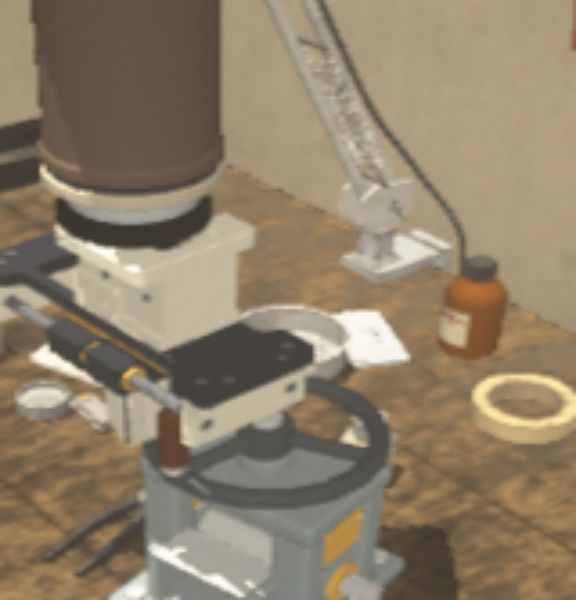

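>>> step_arm(rows=[[1,0,0.0023,-0.006,-0.069,0,0],[1,0,0.0042,-0.012,-0.139,0,0],[1,0,0.0056,-0.0184,-0.208,0,0],[1,0,0.0066,-0.0248,-0.278,0,0],[1,0,0.0071,-0.0312,-0.347,0,0],[1,0,0.0072,-0.0376,-0.417,0,0],[1,0,0.0068,-0.044,-0.486,0,0],[1,0,0.0059,-0.0504,-0.556,0,0],[1,0,0.0045,-0.0567,-0.625,0,0],[1,0,0.0027,-0.063,-0.694,0,0],[1,0,0.0005,-0.069,-0.764,0,0],[1,0,-0.0022,-0.0747,-0.833,0,0]])

```text
clock: 6.45
position: [0.4519, 0.2737, 0.1661]
ee_rot: [-1.84, 0.631, 1.841]
force: [-2.7, 0.7, 1.8]
width: 0.006
```

```bash
python3 - <<'E'
from h import *
from cell import cams
s,M=st()
c=np.array([.5137,.3075])
t=np.array(s["position"][:2]);print((np.append(c-t,0)@M).round(4))
for n in("scene",):
    d=cams.get_image(n);im=d["pixels"][:,:,::-1]
    if n=="scene": im=cv2.resize(im[60:260,210:370],None,fx=3.6,fy=3)
    cv2.imwrite(f"pics/{n}5.png",im)
E
```

```text
{'clock': np.float64(6.45), 'joints': array([-0.4955,  0.3527, -0.1941,  1.8727,  0.0828,  0.9242,  1.7527]), 'position': array([0.4519, 0.2737, 0.1661]), 'force': array([-2.6837,  0.6585,  1.8433]), 'width': np.float64(0.0064)}
[[-0.001 -0.614 -0.789]
 [ 0.    -0.789  0.614]
 [-1.     0.     0.001]] psi 142.1296047465658
[-0.     -0.0646 -0.0281]
```

View pics/scene5.png

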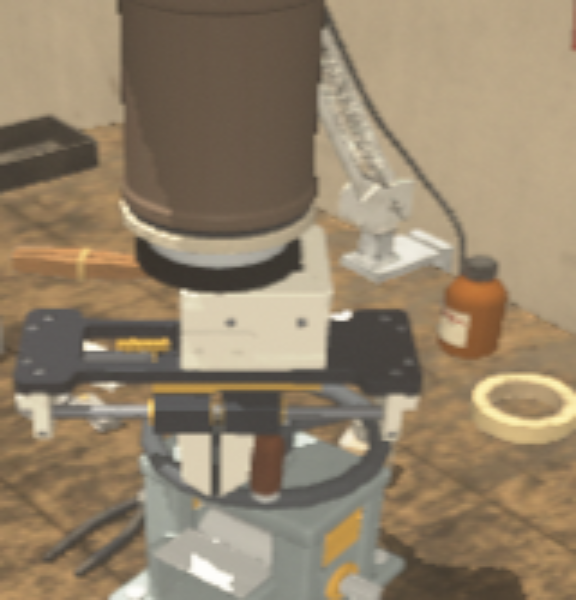

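>>> step_arm(rows=[[1,0,0.0023,-0.006,-0.069,0,0],[1,0,0.0042,-0.012,-0.139,0,0],[1,0,0.0056,-0.0184,-0.208,0,0],[1,0,0.0066,-0.0248,-0.278,0,0],[1,0,0.0071,-0.0312,-0.347,0,0],[1,0,0.0072,-0.0376,-0.417,0,0],[1,0,0.0068,-0.044,-0.486,0,0],[1,0,0.0068,-0.044,-0.486,0,0],[1,0,0.0068,-0.044,-0.486,0,0]])

```text
clock: 7.25
position: [0.4766, 0.2475, 0.1658]
ee_rot: [-2.139, 0.17, 2.139]
force: [0.8, 0.7, -0.5]
width: 0.001
```

```bash
python3 - <<'E'
from h import *
from cell import cams
s,M=st()
c=np.array([.5137,.3075])
t=np.array(s["position"][:2]);print((np.append(c-t,0)@M).round(4))
for n in("scene",):
    d=cams.get_image(n);im=d["pixels"][:,:,::-1]
    if n=="scene": im=cv2.resize(im[60:260,210:370],None,fx=3.6,fy=3)
    cv2.imwrite(f"pics/{n}6.png",im)
E
```

```text
{'clock': np.float64(7.25), 'joints': array([-0.3565,  0.3757, -0.2913,  1.8463,  0.1308,  0.9384,  2.2771]), 'position': array([0.4766, 0.2475, 0.1658]), 'force': array([ 0.8263,  0.7254, -0.5037]), 'width': np.float64(0.0008)}
[[-0.    -0.158 -0.987]
 [-0.    -0.987  0.158]
 [-1.     0.     0.   ]] psi 170.9301902295232
[-0.     -0.0651 -0.0271]
```

View pics/scene6.png

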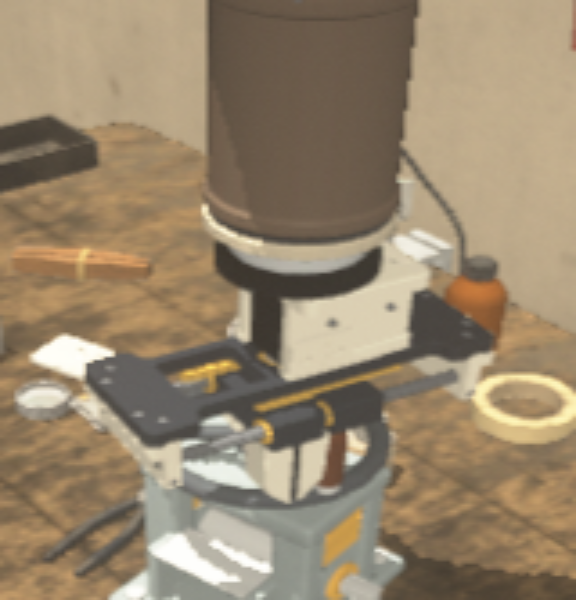

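>>> step_arm(rows=[[1,0,0,0.01,0,0,0],[1,0,0,0.02,0,0,0],[1,0,0,0.02,0.1,0,0],[1,0,0,0.02,0.2,0,0],[1,0,0,0.02,0.3,0,0],[1,0,0,0.02,0.4,0,0],[1,0,0,0.02,0.5,0,0],[1,0,0,0.02,0.6,0,0],[1,0,0,0.02,0.7,0,0],[1,0,0,0.02,0.8,0,0],[1,0,0,0.02,0.9,0,0],[1,0,0,0.02,1,0,0]])

```text
clock: 8.3
position: [0.4595, 0.2505, 0.166]
ee_rot: [-1.473, 1.014, 1.473]
force: [0.4, -0.1, 0.6]
width: 0.004
```

>>> step_arm(rows=[[1,0,0,0,0.1,0,0],[1,0,0,0,0.2,0,0],[1,0,0,0,0.3,0,0],[1,0,0,0,0.4,0,0],[1,0,0,0,0.5,0,0],[1,0,0,0,0.6,0,0],[1,0,0,0,0.7,0,0],[1,0,0,0,0.8,0,0],[1,0,0,0,0.9,0,0],[1,0,0,0,1,0,0]])

```text
clock: 9.13
position: [0.4595, 0.2506, 0.166]
ee_rot: [-0.693, 1.457, 0.694]
force: [-1.2, -0.3, -1.1]
width: 0.004
```

>>> step_arm(rows=[[1,0,0,0,0.1,0,0],[1,0,0,0,0.2,0,0],[1,0,0,0,0.3,0,0],[1,0,0,0,0.4,0,0],[1,0,0,0,0.5,0,0],[1,0,0,0,0.6,0,0],[1,0,0,0,0.7,0,0],[1,0,0,0,0.8,0,0],[1,0,0,0,0.9,0,0],[1,0,0,0,0.98,0,0],[1,0,0,0,0.98,0,0],[1,0,0,0,0.98,0,0]])

```text
clock: 10.13
position: [0.4598, 0.2506, 0.1659]
ee_rot: [0.101, 1.569, -0.101]
force: [-1.0, 0.4, -0.1]
width: 0.006
```

```bash
python3 - <<'E'
from h import *
from cell import cams
s,M=st()
c=np.array([.5137,.3075])
t=np.array(s["position"][:2]);print((np.append(c-t,0)@M).round(4))
for n in("scene",):
    d=cams.get_image(n);im=d["pixels"][:,:,::-1]
    if n=="scene": im=cv2.resize(im[60:260,210:370],None,fx=3.6,fy=3)
    cv2.imwrite(f"pics/{n}7.png",im)
E
```

```text
{'clock': np.float64(10.1333), 'joints': array([-0.8966,  0.3425,  0.3848,  1.9205, -0.1611,  0.9085, -0.5613]), 'position': array([0.4598, 0.2506, 0.1659]), 'force': array([-0.9977,  0.4273, -0.1463]), 'width': np.float64(0.0059)}
[[-0.     0.128  0.992]
 [ 0.     0.992 -0.128]
 [-1.     0.    -0.   ]] psi -7.375909998867007
[-0.      0.0634  0.0462]
```

View pics/scene7.png

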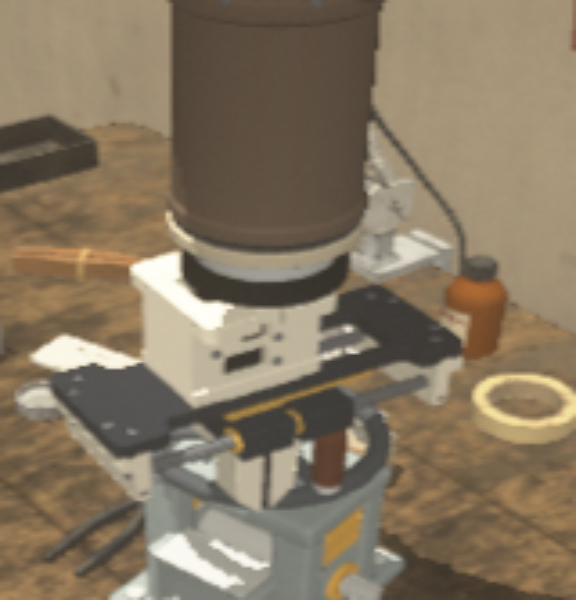

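>>> step_arm(rows=[[1,0,-0.001,0.006,0,0,0],[1,0,-0.002,0.012,0,0,0],[1,0,-0.002,0.018,0,0,0],[1,0,-0.002,0.0225,0,0,0],[1,0,-0.002,0.0225,0,0,0]])

```text
clock: 10.6
position: [0.4793, 0.2457, 0.1659]
ee_rot: [0.104, 1.568, -0.104]
force: [0.4, 0.3, 1.0]
width: 0.004
```

>>> step_arm(rows=[[1,0,-0.0023,0.006,-0.069,0,0],[1,0,-0.0042,0.012,-0.139,0,0],[1,0,-0.0056,0.0184,-0.208,0,0],[1,0,-0.0066,0.0248,-0.278,0,0],[1,0,-0.0071,0.0312,-0.347,0,0],[1,0,-0.0072,0.0376,-0.417,0,0],[1,0,-0.0068,0.044,-0.486,0,0],[1,0,-0.0059,0.0504,-0.556,0,0],[1,0,-0.0045,0.0567,-0.625,0,0],[1,0,-0.0027,0.063,-0.694,0,0],[1,0,-0.0005,0.069,-0.764,0,0],[1,0,0.0022,0.0747,-0.833,0,0]])

```text
clock: 11.6
position: [0.5379, 0.2394, 0.1657]
ee_rot: [-0.582, 1.492, 0.582]
force: [-1.4, -3.3, 0.9]
width: 0.003
```

```bash
python3 - <<'E'
from h import *
from cell import cams
s,M=st()
c=np.array([.5137,.3075])
t=np.array(s["position"][:2]);print((np.append(c-t,0)@M).round(4))
for n in("scene",):
    d=cams.get_image(n);im=d["pixels"][:,:,::-1]
    if n=="scene": im=cv2.resize(im[60:260,210:370],None,fx=3.6,fy=3)
    cv2.imwrite(f"pics/{n}8.png",im)
E
```

```text
{'clock': np.float64(11.6), 'joints': array([-0.6408,  0.4334,  0.183 ,  1.7508, -0.0927,  0.9668,  0.3223]), 'position': array([0.5379, 0.2394, 0.1657]), 'force': array([-1.3715, -3.2701,  0.9137]), 'width': np.float64(0.0027)}
[[-0.001 -0.677  0.736]
 [-0.001  0.736  0.677]
 [-1.     0.    -0.001]] psi 42.6222200054796
[-0.      0.0665  0.0283]
```

View pics/scene8.png

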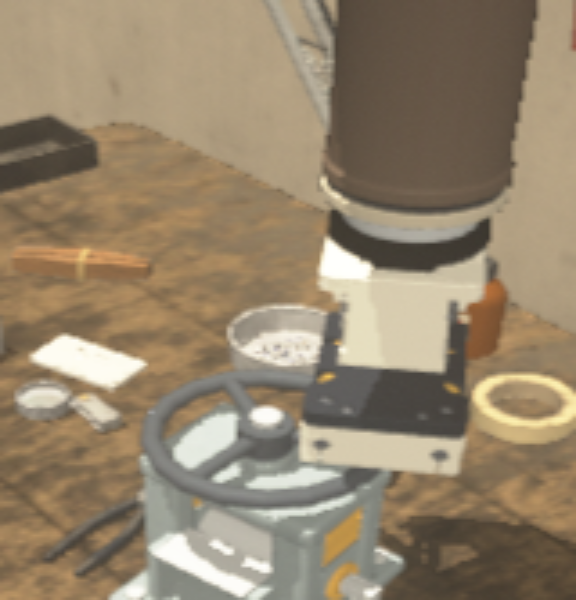

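>>> step_arm(rows=[[1,0,-0.0018,0.006,-0.069,0,0],[1,0,-0.0032,0.012,-0.139,0,0],[1,0,-0.0044,0.0184,-0.208,0,0],[1,0,-0.0052,0.0248,-0.278,0,0],[1,0,-0.0057,0.0312,-0.347,0,0],[1,0,-0.0058,0.0376,-0.417,0,0],[1,0,-0.0054,0.044,-0.486,0,0],[1,0,-0.0045,0.0504,-0.556,0,0],[1,0,-0.0033,0.0567,-0.625,0,0],[1,0,-0.0017,0.063,-0.694,0,0],[1,0,0.0003,0.069,-0.764,0,0],[1,0,0.003,0.0747,-0.833,0,0]])

```text
clock: 12.65
position: [0.5807, 0.2813, 0.1657]
ee_rot: [-1.242, 1.189, 1.241]
force: [0.7, -1.4, 0.9]
width: 0.004
```

```bash
python3 - <<'E'
from h import *
from cell import cams
s,M=st()
c=np.array([.5137,.3075])
t=np.array(s["position"][:2]);print((np.append(c-t,0)@M).round(4))
for n in("scene",):
    d=cams.get_image(n);im=d["pixels"][:,:,::-1]
    if n=="scene": im=cv2.resize(im[60:260,210:370],None,fx=3.6,fy=3)
    cv2.imwrite(f"pics/{n}9.png",im)
E
```

```text
{'clock': np.float64(12.65), 'joints': array([-0.5162,  0.5197, -0.0274,  1.5908,  0.0168,  1.0319,  1.0654]), 'position': array([0.5807, 0.2813, 0.1657]), 'force': array([ 0.673 , -1.3952,  0.9017]), 'width': np.float64(0.0043)}
[[-0.    -0.999 -0.043]
 [-0.001 -0.043  0.999]
 [-1.     0.    -0.001]] psi 92.47527049769513
[-0.      0.0658  0.029 ]
```

View pics/scene9.png

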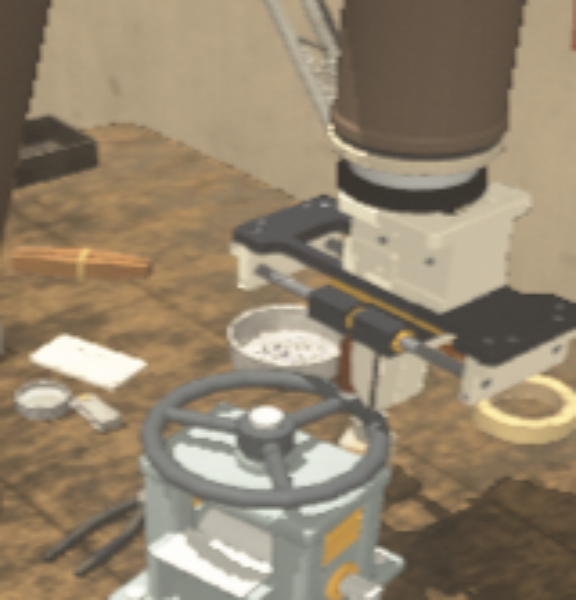

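>>> step_arm(rows=[[1,0,-0.0022,0.006,-0.069,0,0],[1,0,-0.004,0.012,-0.139,0,0],[1,0,-0.0054,0.0184,-0.208,0,0],[1,0,-0.0062,0.0248,-0.278,0,0],[1,0,-0.0067,0.0312,-0.347,0,0],[1,0,-0.0067,0.0376,-0.417,0,0],[1,0,-0.0062,0.044,-0.486,0,0],[1,0,-0.0053,0.0504,-0.556,0,0],[1,0,-0.0039,0.0567,-0.625,0,0],[1,0,-0.0021,0.063,-0.694,0,0],[1,0,0.0001,0.069,-0.764,0,0],[1,0,0.003,0.0747,-0.833,0,0]])

```text
clock: 13.7
position: [0.5759, 0.3412, 0.1658]
ee_rot: [-1.844, 0.628, 1.843]
force: [2.7, -1.7, 0.6]
width: 0.004
```

```bash
cat >> h.py <<'E'
def handle(d):
    p=pts(d);im=d["pixels"].astype(int);x,y,z=p[...,0],p[...,1],p[...,2]
    m=(im[...,0]>1.7*im[...,2])&(z>.165)&(z<.215)&(np.hypot(x-.5137,y-.3075)<.09)&(np.hypot(x-.5137,y-.3075)>.045)
    v,u=np.where(m)
    if len(u)<5: print("few",len(u));return
    q=p[m].mean(0);print("handle",len(u),u.mean(),v.mean(),q.round(4),"ang",np.degrees(np.arctan2(q[1]-.3075,q[0]-.5137)))
E
python3 - <<'E'
from h import *
from cell import cams
s,M=st()
c=np.array([.5137,.3075])
t=np.array(s["position"][:2]);print((np.append(c-t,0)@M).round(4))
handle(dict(np.load("scene0.npz")))
for n in("scene",):
    d=cams.get_image(n);im=d["pixels"][:,:,::-1];handle(d)
    if n=="scene": im=cv2.resize(im[60:260,210:370],None,fx=3.6,fy=3)
    cv2.imwrite(f"pics/{n}10.png",im)
E
```

```text
{'clock': np.float64(13.7), 'joints': array([-0.4613,  0.5716, -0.2422,  1.5111,  0.1488,  1.0767,  1.7479]), 'position': array([0.5759, 0.3412, 0.1658]), 'force': array([ 2.7207, -1.6754,  0.5821]), 'width': np.float64(0.0044)}
[[ 0.001 -0.61  -0.792]
 [-0.    -0.792  0.61 ]
 [-1.    -0.    -0.001]] psi 142.37477064411468
[-0.      0.0647  0.0287]
handle 147 267.86394557823127 175.08163265306123 [0.5218 0.3673 0.1879] ang 82.3203029862985
handle 121 282.90909090909093 173.03305785123968 [0.551  0.3534 0.1882] ang 50.913482907383745
```

View pics/scene10.png

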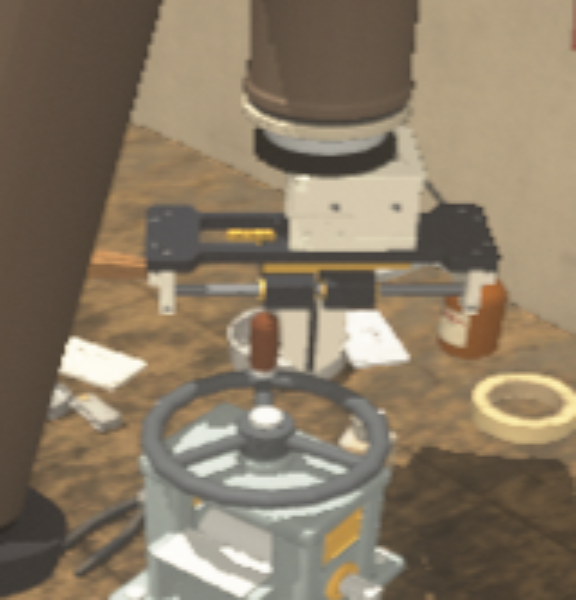

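>>> step_arm(rows=[[1,0,-0.0023,0.006,-0.069,0,0],[1,0,-0.0042,0.012,-0.139,0,0],[1,0,-0.0056,0.0184,-0.208,0,0],[1,0,-0.0066,0.0248,-0.278,0,0],[1,0,-0.0071,0.0312,-0.347,0,0],[1,0,-0.0072,0.0376,-0.417,0,0],[1,0,-0.0072,0.0376,-0.417,0,0],[1,0,-0.0072,0.0376,-0.417,0,0]])

```text
clock: 14.42
position: [0.5549, 0.3645, 0.1658]
ee_rot: [-2.102, 0.237, 2.103]
force: [0.0, -0.8, -0.7]
width: 0.005
```

```bash
python3 - <<'E'
from h import *
from cell import cams
s,M=st()
c=np.array([.5137,.3075])
t=np.array(s["position"][:2]);print((np.append(c-t,0)@M).round(4))
for n in("scene",):
    d=cams.get_image(n);im=d["pixels"][:,:,::-1];handle(d)
    if n=="scene": im=cv2.resize(im[60:260,210:370],None,fx=3.6,fy=3)
    cv2.imwrite(f"pics/{n}11.png",im)
E
```

```text
{'clock': np.float64(14.4167), 'joints': array([-0.4375,  0.577 , -0.3522,  1.5188,  0.2141,  1.0842,  2.0798]), 'position': array([0.5549, 0.3645, 0.1658]), 'force': array([ 0.0277, -0.792 , -0.7255]), 'width': np.float64(0.0046)}
[[-0.    -0.222 -0.975]
 [ 0.    -0.975  0.222]
 [-1.     0.     0.   ]] psi 167.15918164595885
[0.     0.0648 0.0275]
handle 137 268.55474452554745 174.8175182481752 [0.5233 0.3669 0.1882] ang 80.8474341662617
```

View pics/scene11.png

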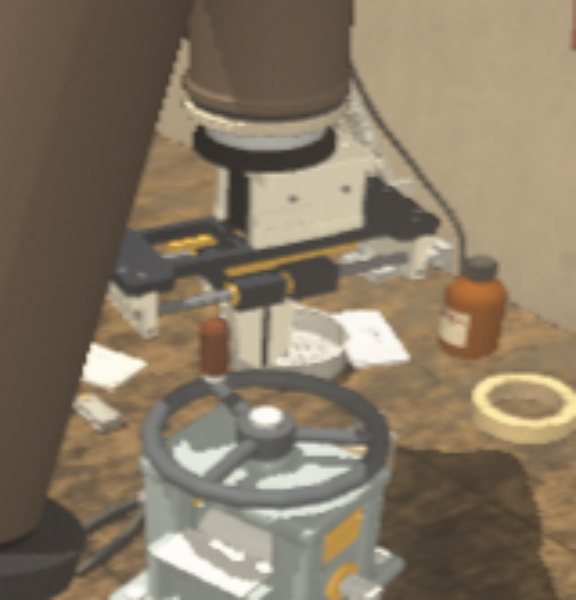

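>>> step_arm(rows=[[1,0,0,-0.015,0,0,0],[1,0,0,-0.03,0,0,0],[1,0,0,-0.04,0,0,0],[1,0,0,-0.04,0,0,0],[1,-0.04,0,-0.04,0,0,0],[1,-0.08,0,-0.04,0,0,0],[1,-0.12,0,-0.04,0,0,0],[1,-0.16,0,-0.04,0,0,0],[1,-0.18,0,-0.04,0,0,0],[1,-0.18,0,-0.04,0,0,0]])

```text
clock: 15.3
position: [0.5877, 0.3589, 0.315]
ee_rot: [-2.108, 0.227, 2.097]
force: [0.1, 0.8, 1.1]
width: 0.001
```

```bash
python3 - <<'E'
from h import *
s,M=st()
print(M.T@np.array([-.2,-.33,0])/.8)
E
```

```text
{'clock': np.float64(15.3), 'joints': array([-0.4194,  0.5194, -0.3536,  1.2403,  0.1756,  1.404 ,  2.1634]), 'position': array([0.5877, 0.3589, 0.315 ]), 'force': array([0.0893, 0.8344, 1.0791]), 'width': np.float64(0.0014)}
[[ 0.006 -0.219 -0.976]
 [ 0.005 -0.976  0.219]
 [-1.    -0.006 -0.005]] psi 167.36399069845424
[-0.00335598  0.4571864   0.15370615]
```

>>> step_arm(rows=[[1,0,0.04,0.013,0.1,0,0],[1,0,0.08,0.026,0.2,0,0],[1,0,0.12,0.04,0.3,0,0],[1,0,0.16,0.053,0.4,0,0],[1,0,0.2,0.067,0.5,0,0],[1,0,0.24,0.08,0.6,0,0],[1,0,0.28,0.093,0.7,0,0],[1,0,0.32,0.107,0.8,0,0],[1,0,0.36,0.12,0.8,0,0],[1,0,0.4,0.133,0.8,0,0],[1,0,0.43,0.145,0.8,0,0],[1,0,0.45,0.15,0.8,0,0]])

```text
clock: 16.3
position: [0.3886, 0.03, 0.3094]
ee_rot: [-1.574, 0.924, 1.576]
force: [1.1, 0.1, 0.5]
width: 0.002
```

>>> step_arm(rows=[[1,0,0,0,0,0,0],[1,0,0,0,0,0,0],[1,0,0,0,0,0,0],[1,0,0,0,0,0,0]])

```text
clock: 16.63
position: [0.3911, 0.0334, 0.3097]
ee_rot: [-1.577, 0.92, 1.578]
force: [-0.2, 0.1, -0.3]
width: 0.008
```

```bash
python3 - <<'E'
from h import *
from cell import cams
s,M=st();print(abs(s["dq"]).max())
for n in("scene","top"):
    handle(dict(np.load(n+"0.npz")))
    d=cams.get_image(n);im=d["pixels"][:,:,::-1];handle(d)
    a=cv2.absdiff(np.load(n+"0.npz")["pixels"],d["pixels"])[:,:,::-1]
    cv2.imwrite(f"pics/{n}12.png",im);cv2.imwrite(f"pics/{n}diff.png",a)
E
```

```text
{'clock': np.float64(16.6333), 'joints': array([-0.0953, -0.0127, -0.1234,  1.9407, -0.002 ,  1.2138,  1.8674]), 'position': array([0.3911, 0.0334, 0.3097]), 'force': array([-0.1801,  0.0524, -0.311 ]), 'width': np.float64(0.0084)}
[[-0.    -0.87  -0.492]
 [ 0.    -0.492  0.87 ]
 [-1.     0.     0.   ]] psi 119.48423066333581
0.004294134307065735
handle 147 267.86394557823127 175.08163265306123 [0.5218 0.3673 0.1879] ang 82.3203029862985
handle 141 268.4751773049645 175.05673758865248 [0.5232 0.367  0.1875] ang 80.9725378039194
handle 66 261.9848484848485 174.95454545454547 [0.5246 0.3724 0.2048] ang 80.45830131717527
handle 65 262.2307692307692 174.0 [0.5264 0.372  0.2051] ang 78.8712841745614
```

View pics/top12.png

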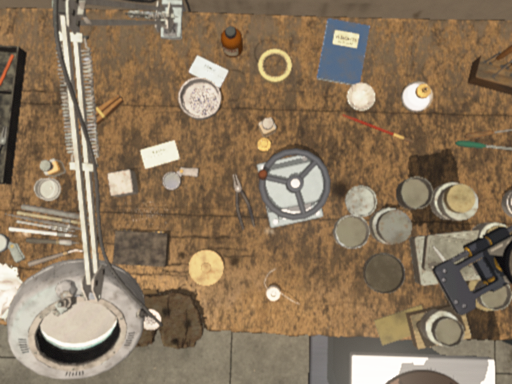

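View pics/topdiff.png

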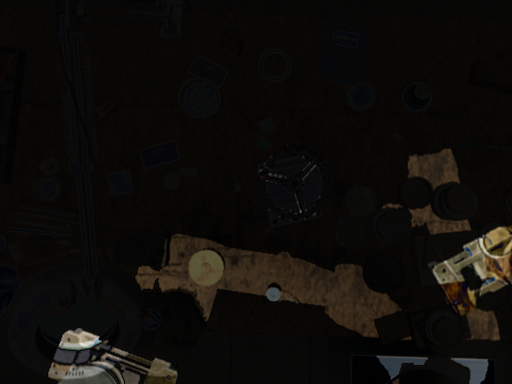

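View pics/scene12.png

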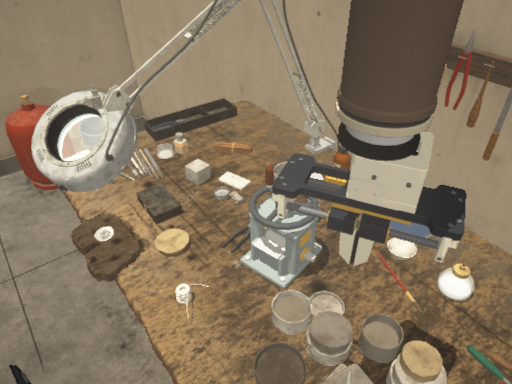

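Both views put the handle about 2 mm from where it started: top (262,174) against (262,175) before, scene (268,175) against (268,175). The loose things haven't moved in the difference picture, which shows only lighting changes and the arm. The arm is clear of the mill and at rest.

```bash
python3 -c "
from cell import arm
print(arm.sign_off())"
```

```text
the job is handed in; nothing more can be done
None
```

I pushed the wheel one full turn anticlockwise with the closed fingertips against the side of the handle, then handed the job in after about 17 s of robot time. It took two half-turn pushes. Between them I backed off and turned the wrist back, and the handle was never taken between the fingers.

**Handle:** in the last check it stood about 1.5° (roughly 2 mm) short of its start in both the top and scene views, against a limit of 12 mm. The two views disagree by about 2° on the absolute angle (79° and 81°) but agree on the shortfall.

**Far side:** about halfway round, the scene picture showed the handle right against the finger, with about 3 N on the wrist. The contact force itself cannot be read directly.

**Loose things:** the before-and-after pictures from the top camera showed no shift in any of them. I checked this by eye and did not measure each position.

**Clearance:** the arm ended at rest and well clear of the mill, with no contact force beyond noise. No check failed.

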